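Hold the tea sample dispenser at its third portion stop

TASK

At the tea sample dispenser, press the green canister clamp lever down until it catches, and take the hand off so that it stays down by itself. Then grip the black portion dial and turn it clockwise (seen from above) from its green park mark, three clicks to the third stop and never on towards the fourth; it springs back if let go, so finish while still gripping it steadily at the third stop. Leave the white sample tray, the mug and the tea tin where they stand.

Things in the scene. Friction and masses are not known exactly. Their poses are not given: they have to be found in the camera images.
- doser: Tea sample dispenser, a white machine fixed to the counter, 200 (x) x 370 (y) x 70 mm high, top flat. Origin under its centre; its front (-x) faces about to the robot, with a steel spout standing out 37 mm, 41 to 63 mm high. In its own frame: clamp lever along x at y = +125 mm, portion dial at x = -30, y = -125 mm, canister at x = +30, y = 0. It shifts and turns from start to start.
- canister_top (a point): Centre of the top of the fixed steel canister with green lid, 129 mm above the counter. The canister stands on the dispenser: 48 mm radius at its foot, 44 mm above.
- clamp (a joint): Clamp lever angle, rad: 0 = fully up, held by a spring (it rises 0.50 rad above level from the hinge); grows as it is pressed down. Pressing at the pad takes up to about 9 N, most at about 0.12; beyond about 0.26 it gives way, snaps into a detent and stays down by itself at about 0.44; hard stop at 0.47. Let go before that, it springs back up.
- clamp_hinge (a point): Centre of the lever's level hinge axis (along the dispenser's y), fixed to the dispenser at x = +65, y = +125 mm of its frame, 92 mm above the counter. Axes as the dispenser's.
- clamp_pad (a point): Centre of the upper face of the lever's green pad (46 mm along the lever x 42 mm wide x 12 mm thick). From the hinge it lies 140 mm along the lever, towards the dispenser's front, and 6 mm above the lever's line. About 164 mm above the counter when up, 106 mm when latched. Axes turn with the lever: x towards the hinge, z out of the pad.
- dial (a joint): Portion dial angle, rad: 0 = parked at the green mark, grows clockwise seen from above. Clicks 24 degrees (0.419 rad) apart: stops at 0.419, 0.838, third 1.257, fourth 1.676; end at 2.51. A spring turns it back to 0 when let go. Its moment, about 0.08 N m, swells and fades by 0.05 N m between stops (strongest a quarter step past a stop, weakest a quarter step before the next).
- dial_grip (a point): Point on the dial's vertical axis, within the black grip bar, 104 mm above the counter. Bar 46 mm long, 14 mm thick, its top 10 mm above this point; 20 mm below this point is the dial's round foot, 25 mm radius. Axes turn with the dial: x along the bar, white pointer towards -x, z up. Parked, the bar lies along the dispenser's x, pointer to its front.
- tray: Loose white sample tray, 95 x 75 x 22 mm, open at the top, standing under the spout in front of the dispenser. Origin under its centre. To be left alone.
- cup: Loose white tasting mug, 72 mm across, 65 mm high, with a handle at its +y. Origin under its centre. It stands beside the dispenser. To be left alone.
- tin: Loose green tea tin with a paper band, 70 x 70 x 95 mm high. Origin under its centre. It stands beside the dispenser. To be left alone.

How it is judged:
By the outcome, as a careful person would: the job done as asked, in the order asked, and still so for the second after the job is handed in, while the arm keeps its last pose, push and grip.
It also fails if it takes over 45 s, if anything falls off the work surface, if the arm or the gripper's body presses on something with over 40 N, if the wrist force passes 120 N, or if a joint passes its speed limit or range.

ROBOT

A 6-joint arm with a two-finger parallel gripper is mounted at the origin on the work surface. World frame = base frame: x ahead of the robot, y to its left, z up, the work surface at z = 0. Lengths are in m, angles in rad, forces in N, time in s.
With the tool pointing down it reaches from about 0.325 to 0.925 m from the base axis. Payload 3.1 kg.
Tool frame: the origin (TCP) lies at the very end of the fingers, on their centre line; the grasp point (between the pads) lies 19 mm behind it; z points along the fingers, y is the line along which they close (so a half turn about z gives the same grasp; the last joint's range is limited). The gripper opens to 85 mm and grips with 20 to 120 N. Pads are 22 mm wide; open, the fingers measure 114 mm over their backs; the gripper's body (76 mm by 85 mm) begins 54 mm behind the grasp point. The pads swing forward as they close: fully open they stand 13 mm farther back than shut.
Start: joints at [-1.265, 0.217, 1.613, -0, 1.311, -0.112], TCP at [0.254, -0.571, 0.231] pointing down, gripper open.
Joint ranges: [-2.75, 2.75], [-0.78, 2.1], [0.31, 2.55], [-1.13, 4.27], [0.13, 2.63], [-2.58, 2.58]. Speed limits (rad/s): [2.79, 2.79, 3.14, 3.14, 3.14, 3.14].

INTERFACE

Orientations are given as a unit quaternion [w, x, y, z].
In Python, from workcell import arm gives the robot as it stands.
- The arm moves only by the tool play_rows, never from a script. Its argument "moves" is one flat list of numbers, 7 for each row, row after row: the opening, from -1 (shut) to 1 (fully open), so that 0 is half open, then the shift along the tool's x, y, z in units of 0.03 m (1.0 is 0.03 m), then the turn, a rotation vector about the tool's x, y, z in units of 60 degrees (1.0 is 60 degrees). In form: [fingers, tx, ty, tz, rx, ry, rz, fingers, tx, ty, tz, rx, ry, rz, ...]. A call has 1 to 12 rows; each row shifts and turns the commanded pose from where the row before left it, along the tool's axes as they then stand; what a row does not reach is not made up. A row lasts 1/8 s, in which the tool goes at most 62.5 mm and 10.7 degrees, less where a joint would pass 70% of its speed; a pose out of reach is approached as far as the arm can. A call with a number of a shift or a turn outside -1 to 1 is refused whole. A call with a gripper value outside its range is refused whole. The fingers move at their own pace and stop on an object; "grip_force" is the grip in N (left out, the last holds). Time passes only in rows, so rows that do not move let the fingers close. It gives the time, the measured TCP pose, the force, the opening and the grip force at its end, in the units of the state.
- arm.state(): the state, without advancing time (a new reading comes with each control period).
- arm.snapshot(name): name is "scene" or "top" or "wrist"; returns the picture (420x560x3 uint8, red, green, blue); there is no depth.
- arm.camera_info(name): a dict with "K" (3x3 intrinsics, pixels), "distortion" ([k1, k2, p1, p2, k3] as OpenCV has them; the pictures are not rectified), "pose" (4x4, takes a point from camera to world coordinates). Camera axes: x right, y up, looking along -z (the intrinsics and any distortion apply to the point x, -y, -z); pixel columns grow to the right and rows downward; lengths in m; the calibration is good to about 2 mm. A picture is of the moment at which its call begins: read the wrist's pose just before it. camera_info takes no time and is no camera call; for the wrist camera it gives the pose at the moment of the call.
- arm.job_done(): hands the job in; it is judged then, once.
The state is a dict: "clock": time; "joint_positions": joint angles; "dq": joint speeds; "joint_efforts": joint torques, N m; "position": TCP position; "tool_rot": TCP orientation; "contact_force": force on the tool from outside, world axes, zero at the start; "wrist_torque": the same for the moment, N m; "width": opening from 0.0 (shut) to 1.0 (fully open); "grasp_force": force on a finger pad.
Only numpy, scipy, OpenCV 4.12 (cv2) and the standard library are available. Lean on these libraries where they do the work, as an engineer would, in place of code of your own. Each camera call takes 0.05 s, during which the arm holds its last target. There are 200 camera calls.

## Working session

There is one attempt and no reset: what is moved stays moved. The work goes in short steps, Python scripts to look and compute and a tool call to move; the robot and the scene stay as the last step left them, time stands still between calls to the robot, and variables do not carry over. Pictures are saved under pics/ and viewed, at most 10 in all, crops included, and the job is handed in when it is done.

Besides the shell and the picture viewer there is one more tool, called as name(argument=value, ...) on one line, values as JSON. play_rows: Moves the arm, as the interface text tells. Its arguments: {"type":"object","properties":{"moves":{"type":"array"},"grip_force":{"type":"number"}},"required":["moves"]}

```bash
mkdir -p pics; python3 - <<'E'
from workcell import arm
import cv2
s=arm.state(); print(s)
for n in("scene","top"):
    i=arm.snapshot(n); cv2.imwrite(f"pics/{n}0.png",i[:,:,::-1]); c=arm.camera_info(n); print(n,c)
E
```

```text
{'clock': 0.0, 'joint_positions': array([-1.26517215e+00,  2.17769384e-01,  1.61493829e+00, -5.80622140e-06,
        1.31128399e+00, -1.12204389e-01]), 'dq': array([ 0.00067725, -0.00016724,  0.00107585,  0.0007216 ,  0.00121585,
       -0.00110274]), 'joint_efforts': array([ 2.15587625e-04, -3.96839976e+01, -3.03853190e+01, -2.83164482e-04,
        9.77809686e-03, -3.36757342e-07]), 'position': array([ 0.25337994, -0.5704434 ,  0.22995665]), 'tool_rot': array([-1.19363116e-03,  9.78255807e-01,  2.07398497e-01, -1.18615353e-04]), 'contact_force': array([-0.22591918,  0.12736207, -0.2278894 ]), 'wrist_torque': array([-0.01756523,  0.02069958,  0.01416985]), 'grasp_force': 0.0, 'width': 1.000796291244956}
scene {'K': array([[501.22090354,   0.        , 283.4171708 ],
       [  0.        , 501.22090354, 210.65716477],
       [  0.        ,   0.        ,   1.        ]]), 'distortion': array([0.0116057, 0.       , 0.       , 0.       , 0.       ]), 'pose': array([[-0.62640154, -0.4313308 ,  0.64928796,  1.3275699 ],
       [ 0.77922352, -0.32428629,  0.53632929,  0.67424125],
       [-0.02078016,  0.84189794,  0.53923654,  0.77975339],
       [ 0.        ,  0.        ,  0.        ,  1.        ]])}
top {'K': array([[484.57935797,   0.        , 283.26693093],
       [  0.        , 484.57935797, 201.7809693 ],
       [  0.        ,   0.        ,   1.        ]]), 'distortion': array([-0.01799636,  0.        ,  0.        ,  0.        ,  0.        ]), 'pose': array([[-0.02375339,  0.98779657, -0.15392763,  0.35559708],
       [-0.99938292, -0.02744749, -0.02191815,  0.0270805 ],
       [-0.0258756 ,  0.15331201,  0.987839  ,  1.28348154],
       [ 0.        ,  0.        ,  0.        ,  1.        ]])}
```

View pics/top0.png

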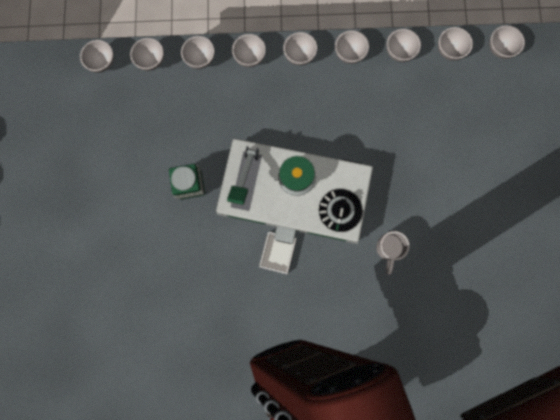

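View pics/scene0.png

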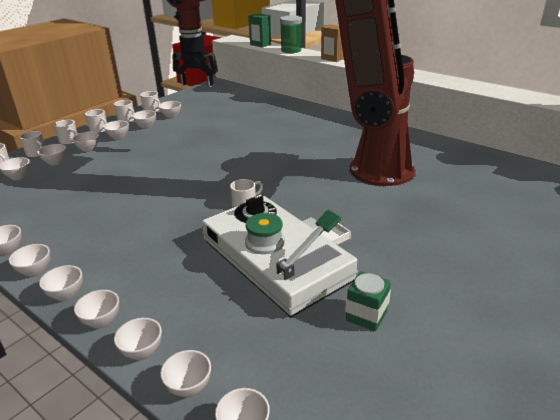

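Top view: pad at about (238,195), hinge (250,153), canister top (297,173), dial (341,210), and top-face corners (234,140), (372,166), (360,242), (218,213). Scene view: canister top (265,223), pad (329,219). The tin is left of the dispenser, the mug to its right, and the tray in front.

```bash
cat > h.py <<'E'
import numpy as np, cv2
from scipy.optimize import least_squares
from scipy.spatial.transform import Rotation as R
from workcell import arm
def proj(P,c):
    T=np.linalg.inv(c["pose"]); P=np.atleast_2d(P)@T[:3,:3].T+T[:3,3]
    return cv2.projectPoints(P*[1,-1,-1],np.zeros(3),np.zeros(3),c["K"],c["distortion"])[0][:,0]
def d2w(p,L):
    x,y,a=p; L=np.atleast_2d(np.array(L,float)); return np.c_[L[:,:2]@np.array([[np.cos(a),np.sin(a)],[-np.sin(a),np.cos(a)]])+[x,y],L[:,2]]
def fit(obs,p0=(.5,0,-.1)):  # obs: [(caminfo, local pts, pixels)]
    f=lambda p:np.concatenate([(proj(d2w(p,l),c)-u).ravel() for c,l,u in obs])
    r=least_squares(f,p0,loss='soft_l1'); return r.x,f(r.x).reshape(-1,2)
def tool():
    s=arm.state(); q=s["tool_rot"]; return s,R.from_quat(np.r_[q[1:],q[0]])
def goto(tcp,yaw):  # tool down with tool y axis at world yaw; shift in tool axes/units now, turn units
    s,r=tool(); y=np.array([np.cos(yaw),np.sin(yaw),0]); z=np.array([0,0,-1.])
    g=R.from_matrix(np.c_[np.cross(y,z),y,z]); d=np.array(tcp)-s["position"]
    print("tool shift units",(r.inv().apply(d)/.03).round(2),"world",d.round(3),"rotvec units",((r.inv()*g).as_rotvec()/np.radians(60)).round(3))
c,s=np.cos,np.sin
pad=[.065-.140*c(.5)-.006*s(.5),.125,.092+.140*s(.5)+.006*c(.5)]
hinge=[.065,.125,.092]; can=[.03,0,.129]; dial=[-.03,-.125,.104]
E
python3 - <<'E'
from h import *
t=arm.camera_info("top"); sc=arm.camera_info("scene")
print(pad)
p,r=fit([(t,[pad,hinge,can,[-.03,-.125,.114],[.1,.185,.07],[.1,-.185,.07],[-.1,-.185,.07],[-.1,.185,.07]],
 np.array([[238,195],[250,153],[297,173],[341,210],[234,140],[372,166],[360,242],[218,213.]])),
 (sc,[pad,can],np.array([[329,219],[265,223.]]))])
print(p,r.round(1)); print(d2w(p,[pad,dial,hinge,can,[-.137,0,.05]]).round(4))
E
```

```text
[np.float64(-0.06073811189627742), 0.125, np.float64(0.16438507077593068)]
[ 0.57623359  0.02477387 -0.22989891] [[-1.   1.5]
 [ 1.2  0.2]
 [-0.1 -0. ]
 [ 1.3 -2. ]
 [-1.6 -1.9]
 [ 1.3 -0.3]
 [-0.9  0.5]
 [-3.  -0.1]
 [ 0.3 -2. ]
 [-1.1 -2.3]]
[[ 0.5456  0.1603  0.1644]
 [ 0.5185 -0.0901  0.104 ]
 [ 0.668   0.1317  0.092 ]
 [ 0.6054  0.0179  0.129 ]
 [ 0.4428  0.056   0.05  ]]
```

play_rows(moves=[1, 0.99, -0.96, 0, 0, 0, 0, 1, 0.99, -0.96, 0, 0, 0, 0, 1, 0.99, -0.96, 0, 0, 0, 0, 1, 0.99, -0.96, 0, 0, 0, 0, 1, 0.99, -0.96, 0, 0, 0, 0, 1, 0.99, -0.96, 0, 0, 0, 0, 1, 0.99, -0.96, 0, 0, 0, 0, 1, 0.99, -0.96, 0, 0, 0, 0, 1, 0.99, -0.96, 0, 0, 0, 0, 1, 0.99, -0.96, 0, 0, 0, 0, 1, 0.99, -0.96, 0, 0, 0, 0, 1, 0.99, -0.96, 0, 0, 0, 0])

```text
clock: 1.6
position: [0.4391, -0.1093, 0.2309]
tool_rot: [-0.0, 0.978, 0.207, -0.0]
contact_force: [0.4, -0.3, 0.5]
width: 1.0
grasp_force: 0.0
```

play_rows(moves=[1, 0.9, -0.9, 0, 0, 0, 0, 1, 0.5, -0.5, 0, 0, 0, 0, 1, 0, 0, 0, 0, 0, -0.17, 1, 0, 0, 0, 0, 0, -0.17, 1, 0, 0, 0, 0, 0, -0.17, 1, 0, 0, 0, 0, 0, -0.17, 1, 0, 0, 0, 0, 0, -0.17, 1, 0, 0, 0, 0, 0, -0.17, 1, 0, 0, 0, 0, 0, -0.17, 1, 0, 0, 0, 0, 0, -0.17, 1, 0, 0, 0, 0, 0, -0.17, 1, 0, 0, 0, 0, 0, -0.17])

```text
clock: 3.1
position: [0.46, -0.0552, 0.2307]
tool_rot: [-0.001, 0.452, 0.892, -0.0]
contact_force: [-0.2, -0.6, 0.7]
width: 1.0
grasp_force: 0.0
```

play_rows(moves=[1, 0, 0, 0, 0, 0, -0.17, 1, 0, 0, 0, 0, 0, -0.17, 1, 0, 0, 0, 0, 0, -0.17, 1, 0, 0, 0, 0, 0, -0.17, 1, 0, 0, 0, 0, 0, 0, 1, 0, 0, 0, 0, 0, 0])

```text
clock: 3.85
position: [0.4602, -0.0552, 0.231]
tool_rot: [-0.0, 0.117, 0.993, 0.0]
contact_force: [-0.6, -0.2, -0.1]
width: 1.0
grasp_force: 0.0
```

```bash
python3 - <<'E'
from h import *
c=arm.camera_info("wrist"); i=arm.snapshot("wrist"); cv2.imwrite("pics/w1.png",i[:,:,::-1])
print(tool()[0]["position"],arm.state()["joint_positions"].round(3),arm.state()["clock"])
p=[.57623359,.02477387,-.22989891]
print(proj(d2w(p,[pad,hinge,can,dial]),c).round(1)); goto([.5456,.1603,.23],np.pi/2+p[2])
E
```

```text
[ 0.4603309  -0.05526374  0.23111367] [-0.271 -0.137  1.98   0.     1.299 -1.608] 3.9
[[635.1 275.8]
 [530.5 361.2]
 [416.6 360.1]
 [259.8 278.8]]
tool shift units [-1.1   7.65  0.04] world [ 0.085  0.216 -0.001] rotvec units [ 0.    -0.    -0.003]
```

View pics/w1.png

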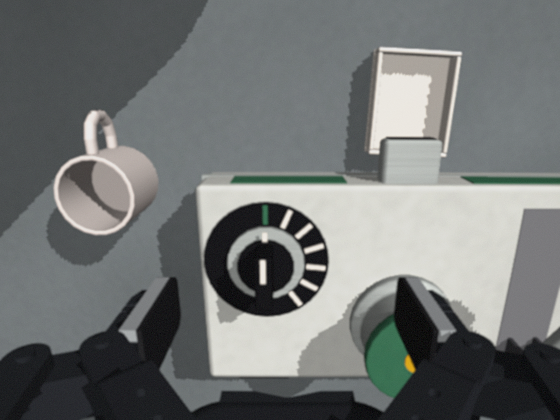

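The wrist view shows the dial bar near (264,277), predicted (260,279), and the canister centre near (412,362), predicted (417,360). The fit agrees to about 2 mm, so I'm moving on to the pad.

play_rows(moves=[-1, -0.14, 0.96, 0, 0, 0, 0, -1, -0.14, 0.96, 0, 0, 0, 0, -1, -0.14, 0.96, 0, 0, 0, 0, -1, -0.14, 0.96, 0, 0, 0, 0, -1, -0.14, 0.96, 0, 0, 0, 0, -1, -0.14, 0.96, 0, 0, 0, 0, -1, -0.14, 0.96, 0, 0, 0, 0, -1, -0.14, 0.93, 0, 0, 0, 0, -1, 0, 0, 0, 0, 0, 0, -1, 0, 0, 0, 0, 0, 0])

```text
clock: 5.15
position: [0.5455, 0.1599, 0.231]
tool_rot: [-0.0, 0.116, 0.993, -0.0]
contact_force: [1.1, -1.2, -0.5]
width: 0.002
grasp_force: 0.0
```

```bash
python3 - <<'E'
from h import *
c=arm.camera_info("wrist"); i=arm.snapshot("wrist"); cv2.imwrite("pics/w2.png",i[:,:,::-1])
s=arm.state();print(s["position"],s["width"],s["contact_force"],s["clock"])
p=[.57623359,.02477387,-.22989891]
print(proj(d2w(p,[pad,hinge,can]),c).round(1)); goto([.5456,.1603,.175],np.pi/2+p[2])
E
```

```text
[0.54545942 0.1596546  0.23105128] 0.0017172415239232357 [0.06743281 0.81351561 0.0994296 ] 5.2
[[285.5 229. ]
 [286.2 334.2]
 [123.8 323.7]]
tool shift units [-0.    0.02  1.87] world [ 0.     0.001 -0.056] rotvec units [-0.001 -0.001 -0.002]
```

View pics/w2.png

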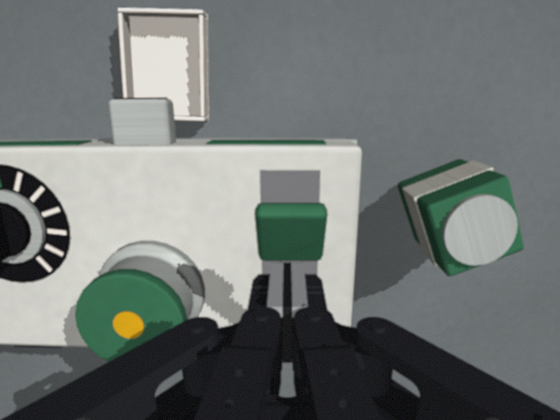

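The pad centre is at about (291,232), 6 px from the prediction, and the shut fingers are above it. Pressing now.

play_rows(moves=[-1, 0, 0, 0.9, 0, 0, 0, -1, 0, 0, 0.9, 0, 0, 0, -1, 0, 0, 0.3, 0, 0, 0, -1, 0, 0, 0.3, 0, 0, 0, -1, 0, 0, 0.3, 0, 0, 0, -1, 0, 0, 0.3, 0, 0, 0, -1, 0, 0, 0.3, 0, 0, 0, -1, 0, 0, 0.3, 0, 0, 0, -1, 0, 0, 0.3, 0, 0, 0, -1, 0, 0, 0.2, 0, 0, 0, -1, 0, 0, 0, 0, 0, 0])

```text
clock: 6.58
position: [0.5451, 0.1601, 0.1072]
tool_rot: [-0.001, 0.116, 0.993, -0.0]
contact_force: [-0.6, 0.5, 0.3]
width: -0.001
grasp_force: 0.0
```

play_rows(moves=[-1, 0, 0, 0.1, 0, 0, 0, -1, 0, 0, 0, 0, 0, 0, -1, 0, 0, -0.3, 0, 0, 0, -1, 0, 0, -1, 0, 0, 0, -1, 0, 0, -1, 0, 0, 0, -1, 0, 0, -1, 0, 0, 0, -1, 0, 0, -0.8, 0, 0, 0, -1, 0, 0, 0, 0, 0, 0])

```text
clock: 7.58
position: [0.5479, 0.1607, 0.232]
tool_rot: [0.003, 0.115, 0.993, 0.001]
contact_force: [-0.2, -0.9, -0.5]
width: -0.002
grasp_force: 0.0
```

```bash
python3 - <<'E'
from h import *
c=arm.camera_info("wrist"); i=arm.snapshot("wrist"); cv2.imwrite("pics/w3.png",i[:,:,::-1])
s=arm.state();print(s["position"],s["contact_force"],s["clock"])
p=[.57623359,.02477387,-.22989891]
print(proj(d2w(p,[pad,[.065-.1398,.125,.106]]),c).round(1)); goto([.5185,-.0901,.2],np.pi/2+p[2])
E
```

```text
[0.54663165 0.16051174 0.2298087 ] [-0.56705869  0.17014452 -0.23738148] 7.625
[[282.8 224.3]
 [283.4 179.3]]
tool shift units [-1.   -8.35  0.99] world [-0.028 -0.251 -0.03 ] rotvec units [ 0.001  0.003 -0.001]
```

View pics/w3.png

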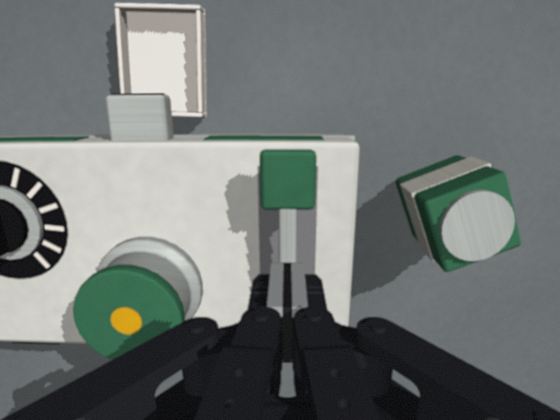

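The pad is now at (288,180), which matches the latched prediction of (283,179). The lever stays down by itself, so I'm moving above the dial.

play_rows(moves=[0, -0.11, -0.93, 0, 0, 0, 0, 0, -0.11, -0.93, 0, 0, 0, 0, 0, -0.11, -0.93, 0, 0, 0, 0, 0, -0.11, -0.93, 0, 0, 0, 0, 0, -0.11, -0.93, 0, 0, 0, 0, 0, -0.11, -0.93, 0, 0, 0, 0, 0, -0.11, -0.93, 0, 0, 0, 0, 0, -0.11, -0.93, 0, 0, 0, 0, 0, -0.11, -0.91, 0, 0, 0, 0, 0, 0, 0, 0.8, 0, 0, 0, 0, 0, 0, 0, 0, 0, 0, 0, 0, 0, 0, 0, 0, 0])

```text
clock: 9.12
position: [0.5169, -0.0899, 0.2037]
tool_rot: [-0.001, 0.115, 0.993, 0.0]
contact_force: [0.4, 0.5, 0.5]
width: 0.502
grasp_force: 0.0
```

```bash
python3 - <<'E'
from h import *
c=arm.camera_info("wrist"); i=arm.snapshot("wrist"); cv2.imwrite("pics/w4.png",i[:,:,::-1])
s=arm.state();print(s["position"],s["contact_force"],s["clock"],s["width"])
p=[.57623359,.02477387,-.22989891]
print(proj(d2w(p,[[-.03,-.125,.114],[-.053,-.125,.114],[-.007,-.125,.114]]),c).round(1)); goto([.5185,-.0901,.09],np.pi/2+p[2])
E
```

```text
[ 0.51738772 -0.09000485  0.2044431 ] [ 0.0319691  -0.04021301  0.49125035] 9.175 0.49918237240774094
[[285.2 219.4]
 [285.1 185.2]
 [285.3 251.7]]
tool shift units [-0.04  0.01  3.81] world [ 0.001 -0.    -0.114] rotvec units [ 0.     0.    -0.001]
```

View pics/w4.png

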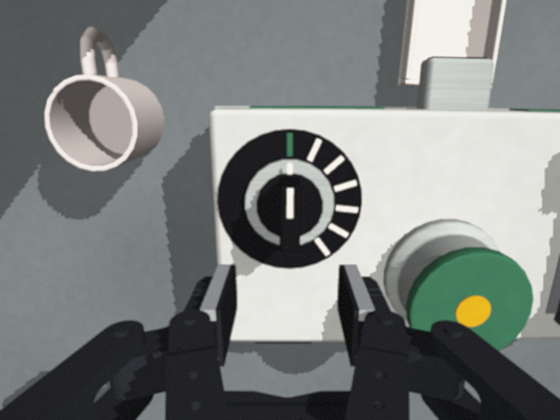

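The parked bar is vertical at x≈290 (white pointer 188–218), midway between the finger pads (238 and 340). Descending and gripping.

play_rows(moves=[0, -0.04, 0.04, 0.9, 0, 0, 0, 0, 0, 0, 0.9, 0, 0, 0, 0, 0, 0, 0.9, 0, 0, 0, 0, 0, 0, 0.6, 0, 0, 0, 0, 0, 0, 0.38, 0, 0, 0, 0, 0, 0, 0.18, 0, 0, 0, 0, 0, 0, 0, 0, 0, 0, -1, 0, 0, 0, 0, 0, 0, -1, 0, 0, 0, 0, 0, 0, -1, 0, 0, 0, 0, 0, 0, -1, 0, 0, 0, 0, 0, 0, -1, 0, 0, 0, 0, 0, 0], grip_force=50)

```text
clock: 10.68
position: [0.5196, -0.089, 0.0896]
tool_rot: [0.001, 0.116, 0.993, 0.001]
contact_force: [-0.4, 4.2, 6.4]
width: 0.148
grasp_force: 52.5
```

```bash
python3 - <<'E'
from h import *
s,r=tool();print(s["position"],s["contact_force"],s["wrist_torque"],s["clock"],s["width"]*85,s["grasp_force"])
goto([.5185,-.0901,.09],np.pi/2-.2299-1.257)
E
```

```text
[ 0.51958777 -0.08895492  0.08955643] [-0.38749949  4.20488686  6.35601634] [ 0.60544511 -0.02727254 -0.06729273] 10.675 12.55955937727125 52.45948255062103
tool shift units [ 0.03 -0.05 -0.01] world [-0.001 -0.001  0.   ] rotvec units [2.000e-03 1.000e-03 1.198e+00]
```

play_rows(moves=[-1, 0, 0.03, -0.05, 0, 0, 0, -1, 0, 0, 0, 0, 0, 0.1, -1, 0, 0, 0, 0, 0, 0.1, -1, 0, 0, 0, 0, 0, 0.1, -1, 0, 0, 0, 0, 0, 0.1, -1, 0, 0, 0, 0, 0, 0.1, -1, 0, 0, 0, 0, 0, 0.1, -1, 0, 0, 0, 0, 0, 0.1, -1, 0, 0, 0, 0, 0, 0.1, -1, 0, 0, 0, 0, 0, 0.1, -1, 0, 0, 0, 0, 0, 0.1, -1, 0, 0, 0, 0, 0, 0], grip_force=60)

```text
clock: 12.18
position: [0.5197, -0.0887, 0.0897]
tool_rot: [0.001, 0.596, 0.803, 0.0]
contact_force: [4.9, 2.1, -2.7]
width: 0.148
grasp_force: 59.2
```

```bash
python3 - <<'E'
from h import *
s,r=tool();print(s["position"],s["contact_force"],s["wrist_torque"],s["clock"],s["width"]*85,s["grasp_force"],s["joint_positions"])
goto([.5185,-.0901,.09],np.pi/2-.2299-1.257)
i=arm.snapshot("wrist"); cv2.imwrite("pics/w5.png",cv2.resize(i[:,:,::-1][100:350,130:430],None,fx=2,fy=2))
E
```

```text
[ 0.51968164 -0.08865116  0.0897059 ] [ 4.91849115  2.11081227 -2.73173521] [ 0.20893596 -0.77804242  0.08034013] 12.175 12.621592948728395 59.19735074043274 [-3.02216702e-01  1.79790258e-01  1.94897262e+00  1.67341652e-04
  1.01074996e+00 -5.95954353e-01]
tool shift units [-0.03 -0.05 -0.01] world [-0.001 -0.001  0.   ] rotvec units [0.002 0.001 0.2  ]
```

View pics/w5.png

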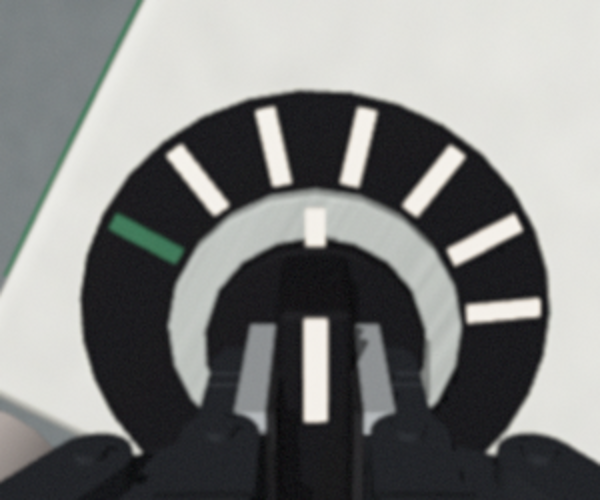

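The bar has turned with the gripper. The pointer at (315,228) is midway between the second mark (272,147) and the third (358,147), so 0.2 units remain.

play_rows(moves=[-1, 0, 0, 0, 0, 0, 0.05, -1, 0, 0, 0, 0, 0, 0.05, -1, 0, 0, 0, 0, 0, 0.05, -1, 0, 0, 0, 0, 0, 0.05, -1, 0, 0, 0, 0, 0, 0, -1, 0, 0, 0, 0, 0, 0, -1, 0, 0, 0, 0, 0, 0, -1, 0, 0, 0, 0, 0, 0], grip_force=60)

```text
clock: 13.22
position: [0.5197, -0.0886, 0.0897]
tool_rot: [0.001, 0.677, 0.736, 0.001]
contact_force: [6.1, 1.1, -5.1]
width: 0.153
grasp_force: 59.0
```

```bash
python3 - <<'E'
from h import *
s,r=tool();print(s["contact_force"],s["clock"],s["grasp_force"],s["dq"].round(4))
goto([.5185,-.0901,.09],np.pi/2-.2299-1.257)
i=arm.snapshot("wrist"); cv2.imwrite("pics/w6.png",cv2.resize(i[:,:,::-1][100:350,130:430],None,fx=2,fy=2))
i=arm.snapshot("top"); cv2.imwrite("pics/t6.png",cv2.resize(i[:,:,::-1][110:290,140:440],None,fx=2,fy=2))
E
```

```text
[ 6.14315696  1.05913997 -5.07340243] 13.225 59.01037037372589 [ 0.0023  0.0004 -0.0008  0.0023 -0.0003 -0.0006]
tool shift units [-0.05 -0.04 -0.01] world [-0.001 -0.001  0.   ] rotvec units [0.002 0.    0.001]
```

View pics/w6.png

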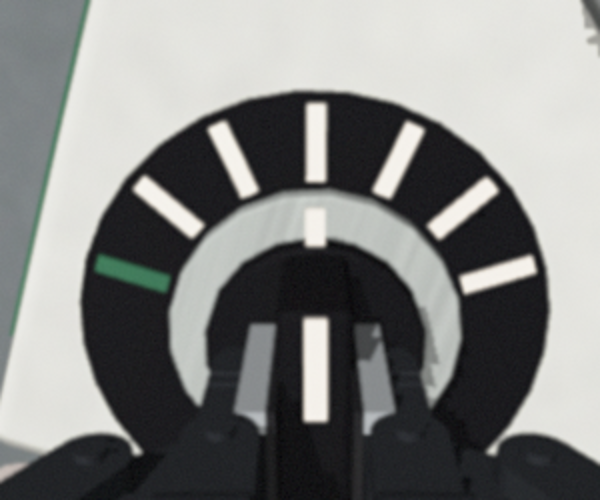

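View pics/t6.png

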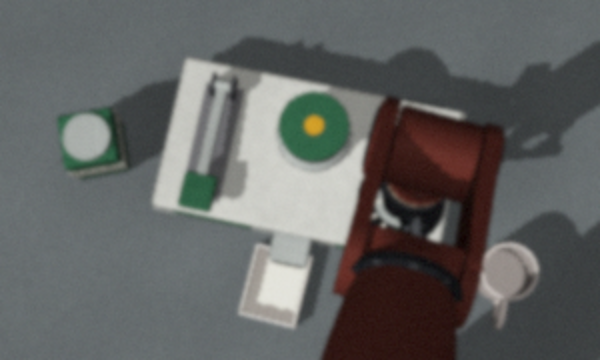

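The pointer at (315,228) is in line with the third mark at (316,142). The lever is still down (pad at (198,190) in the top crop), and the tray, mug and tin haven't moved. Handing in.

```bash
python3 -c "
from workcell import arm
print(arm.job_done())"
```

```text
the job is handed in; nothing more can be done
None
```

I handed the job in at about 13 s on the clock: the clamp lever is latched down by itself, the dial is gripped steadily at its third stop, and the tray, mug and tin stand where they were.

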